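# Cull the faulty case handles

## Task

Five aluminium case handles are laid out on the blue bench mat, to be screwed to instrument cases: one has a leg snapped short and one has a leg bent outward. Pick out those two and put them inside the open grey scrap tray. Leave the three sound handles and everything else on the bench where they lie.

Things in the scene. Friction and masses are not known exactly. Their poses are not given: they have to be found in the camera images.
- sound_a: Case handle of bare aluminium bar, a wide U lying flat on the mat, 16 mm high. Origin: underside, middle of the 100 x 55 mm outline of a sound handle. The 100 mm bar (12 mm wide) runs along the body's y with its centre line at x = -21.5 mm; two straight, equal legs (12 mm wide) at y = -44 and +44 mm run square to it and end at x = +27.5 mm. Sound: both legs match.
- sound_b: Case handle of bare aluminium bar, a wide U lying flat on the mat, 16 mm high. Origin: underside, middle of the 100 x 55 mm outline of a sound handle. The 100 mm bar (12 mm wide) runs along the body's y with its centre line at x = -21.5 mm; two straight, equal legs (12 mm wide) at y = -44 and +44 mm run square to it and end at x = +27.5 mm. Sound: both legs match.
- sound_c: Case handle of bare aluminium bar, a wide U lying flat on the mat, 16 mm high. Origin: underside, middle of the 100 x 55 mm outline of a sound handle. The 100 mm bar (12 mm wide) runs along the body's y with its centre line at x = -21.5 mm; two straight, equal legs (12 mm wide) at y = -44 and +44 mm run square to it and end at x = +27.5 mm. Sound: both legs match.
- snapped: Case handle of bare aluminium bar, a wide U lying flat on the mat, 16 mm high. Origin: underside, middle of the 100 x 55 mm outline of a sound handle. The 100 mm bar (12 mm wide) runs along the body's y with its centre line at x = -21.5 mm; the leg at y = -44 mm is whole (ends at x = +27.5 mm), the one at y = +44 mm is a stump that ends at x = -5.5 mm. To be culled.
- bent: Case handle of bare aluminium bar, a wide U lying flat on the mat, 16 mm high. Origin: underside, middle of the 100 x 55 mm outline of a sound handle. The 100 mm bar (12 mm wide) runs along the body's y with its centre line at x = -21.5 mm; the leg at y = -44 mm is straight (ends at x = +27.5 mm), the one at y = +44 mm is bent 43 degrees outward, its tip near x = +14, y = +77 mm. To be culled.
- tray: Scrap tray: open box of plain grey plastic, 200 mm (x) by 240 mm (y) outside, 40 mm high, walls and floor 5 mm, fixed, at the left or right of the handles. Origin: middle of its underside; x and y along its sides, z up.
- case: Closed assortment case, 200 x 240 x 40 mm, grey with a black lid, fixed, on the other side from the tray. Not to be used. Origin: middle of its underside.
- screwdriver: Bystander: screwdriver 150 mm long lying roughly across the robot's view between the two rows of handles, handle about 25 mm thick.
- flux_jar: Bystander: white jar with black cap, 30 mm across, 45 mm high, standing between the two handles of the near row. Origin: middle of its underside.
- phone: Bystander: black phone 148 x 72 x 9 mm lying beyond the mat.
- cutters: Bystander: side cutters about 130 mm long lying beyond the mat.
- alcohol: Bystander: white bottle, 52 mm across, 120 mm high, standing at the far right of the mat.
- brush: Bystander: brush 140 mm long lying on the mat at the far left.
Things that resemble listed ones, but are neither listed nor needed, are in the scene too. Leave any green look-alike of the snapped alone. What is shaped like the bent but orange is not meant.

How it is judged (in metres and radians):
At the end, for the whole second after the job is handed in: Both faulty handles (snapped and bent) lie inside the tray: their origins within its walls and less than 35 mm above its underside, at rest; the three sound handles lie within 25 mm, and the bystanders within 40 mm, of where they started (x of snapped in the frame of tray between -0.095 and 0.095 m and y of snapped in the frame of tray between -0.115 and 0.115 m and z of snapped in the frame of tray between -0.005 and 0.035 m and linear speed of each of snapped, bent below 0.03 m/s and x of bent in the frame of tray between -0.095 and 0.095 m and y of bent in the frame of tray between -0.115 and 0.115 m and z of bent in the frame of tray between -0.005 and 0.035 m and distance of each of sound_a, sound_b, sound_c from where it was at the start of the episode below 0.025 m and distance of each of screwdriver, flux_jar, phone, cutters, alcohol, brush from where it was at the start of the episode below 0.04 m); the robot touches nothing.
It fails at once if a sound handle was moved 25 mm or more (distance of any of sound_a, sound_b, sound_c from where it was at the start of the episode above 0.025 m).
It fails at once if a bystander was moved 40 mm or more (distance of any of screwdriver, flux_jar, phone, cutters, alcohol, brush from where it was at the start of the episode above 0.04 m).
It also fails if it takes over 64 s, if anything falls off the work surface, if the arm or the gripper's body presses on something with over 40 N, if the wrist force passes 120 N, or if a joint passes its speed limit or range.

## Robot

A 7-joint arm with a two-finger parallel gripper is mounted at the origin on the work surface. World frame = base frame: x ahead of the robot, y to its left, z up, the work surface at z = 0. Lengths are in m, angles in degrees, forces in N, time in s.
With the tool pointing down it reaches from about 0.425 to 0.875 m from the base axis. Payload 4.7 kg.
Tool frame: the origin (TCP) lies between the finger pads; the fingertips stand 19 mm ahead of it and the grasp point (between the pads) is the TCP; x points along the fingers, z is the direction in which the jaws open and shut, and the axes are right-handed (so a half turn about x gives the same grasp; the last joint's range is limited). The gripper opens to 87 mm and grips with 3 to 60 N. Pads are 19 mm wide; open, the fingers measure 117 mm over their backs; the gripper's body (75 mm by 190 mm) begins 51 mm behind the grasp point.
Start: joints at [-64.051, 18.392, -4.016, 83.108, 1.295, 78.541, -3.26], TCP at [0.276, 0.588, 0.242] pointing down, gripper open.
Joint ranges: [-163.93, 163.93], [-17.29, 119.83], [-79.2, 71.16], [3.27, 140.29], [-89.18, 269.18], [5.43, 117.66], [-154.24, 154.24]. Speed limits (degrees/s): [147.25, 147.25, 180, 180, 180, 180, 180].

## Interface

Orientations are given as [roll, pitch, yaw] about the fixed x, y, z axes, in that order (R = Rz(yaw) Ry(pitch) Rx(roll)).
In Python, from cell import monitor, read_camera, camera_model, env, regions_of gives the robot as it stands. The module is installed in compiled form; this text tells all that it offers.
- The arm moves only by the tool step_arm, never from a script. Its argument "deltas" is a list of rows, each a list of 5 numbers: the gripper's target within -1 to 1 (fully open at 1, half-way at 0, shut at -1), then the shift along the tool's x, y, z in m, then the turn about the tool's x in degrees. A call has 1 to 12 rows; each row is the pose to reach, as a shift and turn from the pose commanded when the call began, along the tool's axes at that moment; what a row does not reach only later rows make up. A row lasts 1/8 s, in which the tool goes at most 62.5 mm and 10.7 degrees, less where a joint would pass 70% of its speed; a pose out of reach is approached as far as the arm can. A call with a gripper value outside its range is refused whole. The fingers move at their own pace and stop on an object; "newtons" is the grip in N (left out, the last holds). Time passes only in rows, so rows that repeat a pose let the fingers close. It gives the time, the measured TCP pose, the force and the opening at its end, in the units of the state.
- monitor.get_obs(): the state, without advancing time (a new reading comes with each control period).
- read_camera(name): name is "side" or "top" or "wrist"; returns (picture, depth): 480x640x3 uint8, red, green, blue; 480x640 float32, m along the optical axis (not along the pixel's ray), 0 where there is no reading.
- camera_model(name): a dict with "fx", "fy", "cx", "cy" (pixels), "xyz" and "attitude" of the camera in the world. Camera axes: x right, y down, z forward; pixel columns grow to the right and rows downward; lengths in m; the calibration is good to about 2 mm. A picture is of the moment at which its call begins: read the wrist's pose just before it. camera_model takes no time and is no camera call; for the wrist camera it gives the pose at the moment of the call.
- env.sign_off(): hands the job in, once; it reports no verdict.
Trained networks look in the newest picture that a camera, given by its name, has taken for a name from the list of things; names that differ only in an ending like _2 or _b are one class to them, and where a whole thing is asked for, a point or a joint stands for the part that bears it (a point fixed in the world has none). Each returns a list of dicts, best first, with "p" (0 to 1); they miss things now and then, are a little off and sometimes report something else, mostly with a low value. They report only what shows in the picture. A call takes as long as a camera call. They do not tell look-alikes from the thing itself.
- regions_of(camera, thing): "pixels" (480x640 bool, what is visible of it) and "pixel" ([column, row] in pixels, amid what is visible of it).
The state is a dict: "time_s": time; "qpos": joint angles; "joint_velocities": joint speeds; "effort": joint torques, N m; "tool_pos": TCP position; "tool_rot": TCP orientation; "force": force on the tool from outside, world axes, zero at the start; "wrist_torque": the same for the moment, N m; "grip_width": finger opening in m.
Only numpy, scipy, OpenCV 4.12 (cv2) and the standard library are available. Lean on these libraries where they do the work, as an engineer would, in place of code of your own. Each camera call takes 0.05 s, during which the arm holds its last target. There are 200 camera calls.

## Working session

There is one attempt and no reset: what is moved stays moved. The work goes in short steps, Python scripts to look and compute and a tool call to move; the robot and the scene stay as the last step left them, time stands still between calls to the robot, and variables do not carry over. Pictures are saved under pics/ and viewed, about 8 in all and at most 12, crops included, and the job is handed in when it is done.

Besides the shell and the picture viewer there is one more tool, called after ">>>" as name([rows], argument=value, ...), one row to a line, values as JSON. step_arm: Moves the arm, as the interface text tells. Its arguments: {"type":"object","properties":{"deltas":{"type":"array"},"newtons":{"type":"number"}},"required":["deltas"]}

```bash
mkdir -p pics
cat > h.py <<'E'
import numpy as np, cv2
from scipy.spatial.transform import Rotation as R
from cell import monitor, read_camera, camera_model, env, regions_of
def cloud(name, d):
    m=camera_model(name); v,u=np.mgrid[0:480,0:640]
    P=np.stack([(u-m["cx"])/m["fx"]*d,(v-m["cy"])/m["fy"]*d,d],-1)
    a=np.array(m["attitude"]); Rm=a if a.shape==(3,3) else R.from_euler('xyz',a,degrees=True).as_matrix()
    return P@Rm.T+np.array(m["xyz"])
E
python3 - <<'E'
from h import *
print(monitor.get_obs())
for n in ["top","side"]:
    p,d=read_camera(n); print(n,camera_model(n))
    cv2.imwrite(f"pics/{n}0.png",p[...,::-1]); np.savez(f"{n}0.npz",p=p,d=d,P=cloud(n,d))
    if n=="top":
        P=cloud(n,d)
        for t in ["snapped","bent","tray","sound_a"]:
            for r in regions_of(n,t):
                q=P[r["pixels"]]; print(t,round(r["p"],2),r["pixel"],r["pixels"].sum(),np.median(q,0).round(3))
E
```

```text
{'time_s': 0.0, 'qpos': array([-64.05072719,  18.4403662 ,  -4.01498074,  83.17639586,
         1.29430883,  78.54022979,  -3.26109206]), 'joint_velocities': array([ 0.04095777,  0.00854362, -0.13975786, -0.02377063, -0.065146  ,
        0.03800621,  0.08292729]), 'effort': array([-7.92085621e-05, -4.91299760e+01, -4.03940929e-01, -3.12528670e+01,
       -6.38210122e-02,  4.38462349e-02,  1.83838997e-04]), 'tool_pos': array([0.27597735, 0.58792151, 0.2404335 ]), 'tool_rot': array([-177.28985804,   89.88808731, -112.43110073]), 'force': array([-1.63987847, -0.27874356,  0.92047176]), 'wrist_torque': array([ 0.01941476, -0.00808744, -0.03657974]), 'grip_width': 0.08713000221599382}
top {'fx': 580.1617830619442, 'fy': 580.1617830619442, 'cx': 312.63402983642374, 'cy': 241.7229388208589, 'xyz': array([0.44602495, 0.00784718, 1.38314074]), 'attitude': array([-177.63981937,   -0.34300459,  -88.81821563])}
snapped 0.91 [175.6, 344.8] 320 [0.254 0.321 0.017]
snapped 0.75 [231.2, 167.8] 382 [0.669 0.199 0.02 ]
bent 0.93 [426.7, 369.8] 363 [ 0.204 -0.277  0.016]
bent 0.76 [310.7, 181.1] 474 [0.649 0.003 0.019]
bent 0.26 [466.5, 259.0] 9322 [ 0.466 -0.362  0.01 ]
tray 0.86 [467.1, 258.8] 9189 [ 0.465 -0.361  0.01 ]
sound_a 0.86 [375.3, 175.3] 389 [ 0.648 -0.144  0.02 ]
sound_a 0.73 [263.8, 252.4] 453 [0.472 0.119 0.02 ]
sound_a 0.57 [354.5, 264.6] 483 [ 0.452 -0.1    0.019]
sound_a 0.48 [158.1, 162.1] 899 [0.687 0.371 0.022]
side {'fx': 543.3705785056947, 'fy': 543.3705785056947, 'cx': 313.6725439014837, 'cy': 239.32549699744712, 'xyz': array([-0.08768863,  0.7200136 ,  1.00330522]), 'attitude': array([-135.22143607,   -0.20914959, -140.05490379])}
```

View pics/top0.png

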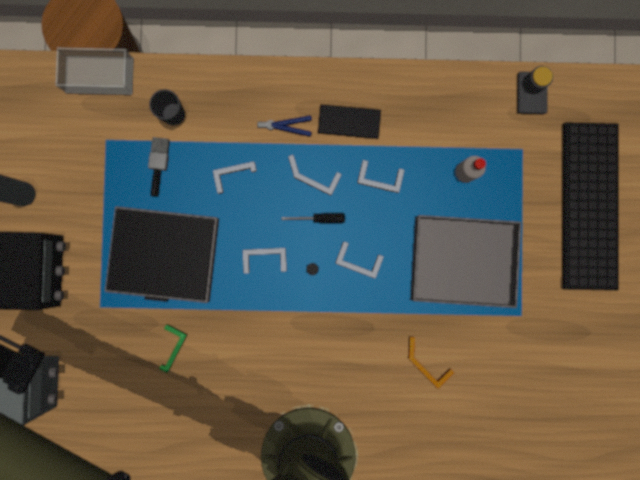

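```bash
cat > fit.py <<'E'
from h import *
from scipy.spatial import cKDTree
from scipy.optimize import minimize
def seg(a,b):
    a,b=np.array(a),np.array(b); t=np.linspace(0,1,25)[:,None]; n=(b-a)/np.linalg.norm(b-a); n=np.array([-n[1],n[0]])
    return np.vstack([a+(b-a)*t+n*o for o in(-6,-3,0,3,6)])/1e3
bar=seg((-21.5,-50),(-21.5,50)); L=seg((-27.5,-44),(27.5,-44))
T={"sound":np.vstack([bar,L,seg((-27.5,44),(27.5,44))]),"snapped":np.vstack([bar,L,seg((-27.5,44),(-5.5,44))]),"bent":np.vstack([bar,L,seg((-21.5,44),(14,77))])}
def fit(xy,kind):
    t=T[kind]; kd=cKDTree(xy); best=None
    def tr(q):
        c,s=np.cos(q[2]),np.sin(q[2]); return t@np.array([[c,s],[-s,c]])+q[:2]
    def cost(q):
        w=tr(q); return np.mean(kd.query(w)[0]**2)+np.mean(cKDTree(w).query(xy)[0]**2)
    for a in np.arange(8)*np.pi/4:
        r=minimize(cost,[*xy.mean(0),a],method="Nelder-Mead",options=dict(initial_simplex=np.array([*xy.mean(0),a])+np.array([[0,0,0],[.03,0,0],[0,.03,0],[0,0,.5]])))
        if best is None or r.fun<best.fun: best=r
    return best.x,1e3*best.fun**.5
E
python3 - <<'E'
from fit import *
z=np.load("top0.npz"); P,p=z["P"],z["p"].astype(int)
m=(p.min(-1)>110)&(abs(P[...,2]-.02)<.02)&(P[...,0]>.35)&(P[...,0]<.75)&(abs(P[...,1])<.25)
n,l,s,c=cv2.connectedComponentsWithStats(m.astype(np.uint8))
for i in range(1,n):
    if s[i,4]<150: continue
    q=P[l==i]; print(c[i].round(),s[i,4],"z",np.median(q[:,2]).round(4))
    for k in T:
        x,e=fit(q[:,:2],k); print("  ",k,x[:2].round(4),np.degrees(x[2]).round(1)%360,"rms mm",round(e,2),"bar mid",(x[:2]-.0215*np.array([np.cos(x[2]),np.sin(x[2])])).round(4))
read_camera("top")
for t in ["tray","screwdriver","flux_jar","case"]:
    r=regions_of("top",t)[0]; q=P[r["pixels"]]; hi=q[q[:,2]>.033] if t=="tray" else q
    rc=cv2.minAreaRect(hi[:,:2].astype(np.float32)); print(t,round(r["p"],2),rc,np.percentile(q[:,2],[5,50,95]).round(3))
o=monitor.get_obs(); print(o["tool_pos"],R.from_euler('xyz',o["tool_rot"],degrees=True).as_matrix().round(4))
E
```

```text
[313. 178.] 378 z 0.0202
   sound [0.6613 0.0019] 343.0 rms mm 7.32 bar mid [0.6407 0.0082]
   snapped [0.6661 0.0008] 326.2 rms mm 6.06 bar mid [0.6482 0.0128]
   bent [ 0.6609 -0.0062] 335.3 rms mm 1.85 bar mid [0.6414 0.0027]
[380. 180.] 373 z 0.0202
   sound [ 0.6617 -0.1569] 348.4 rms mm 1.88 bar mid [ 0.6407 -0.1526]
   snapped [ 0.6655 -0.1583] 336.8 rms mm 4.93 bar mid [ 0.6458 -0.1499]
   bent [ 0.6615 -0.165 ] 338.7 rms mm 7.2 bar mid [ 0.6415 -0.1572]
[230. 172.] 311 z 0.0206
   sound [0.6548 0.1882] 206.5 rms mm 6.48 bar mid [0.674  0.1978]
   snapped [0.6516 0.1858] 193.4 rms mm 1.87 bar mid [0.6726 0.1908]
   bent [0.6502 0.1944] 204.5 rms mm 7.4 bar mid [0.6698 0.2034]
[358. 263.] 387 z 0.02
   sound [ 0.4632 -0.1095] 340.6 rms mm 1.8 bar mid [ 0.443  -0.1024]
   snapped [ 0.4667 -0.1113] 328.5 rms mm 5.04 bar mid [ 0.4483 -0.1001]
   bent [ 0.4617 -0.1176] 331.2 rms mm 7.05 bar mid [ 0.4429 -0.1072]
[264. 256.] 372 z 0.0203
   sound [0.457 0.114] 184.2 rms mm 1.84 bar mid [0.4785 0.1156]
   snapped [0.4526 0.1142] 172.6 rms mm 5.26 bar mid [0.4739 0.1114]
   bent [0.4546 0.122 ] 174.3 rms mm 7.47 bar mid [0.476  0.1198]
tray 0.98 ((0.47059887647628784, -0.23561802506446838), (0.484234094619751, 0.20029261708259583), 87.42777252197266) [0.004 0.01  0.043]
screwdriver 0.72 ((0.5365848541259766, -0.01392027735710144), (0.1309887319803238, 0.13244473934173584), 31.80116844177246) [0.007 0.026 0.033]Traceback (most recent call last):
  File "<stdin>", line 12, in <module>
IndexError: list index out of range
```

```bash
cat > go.py <<'E'
import sys
from h import *
# x y z jawyaw -> delta along tool axes
x,y,z,yaw=map(float,sys.argv[1:5]); o=monitor.get_obs()
M=R.from_euler('xyz',o["tool_rot"],degrees=True).as_matrix()
d=M.T@(np.array([x,y,z])-o["tool_pos"]); jy=np.degrees(np.arctan2(M[1,2],M[0,2]))
t=-((yaw-jy+90)%180-90)  # tool x points down: +turn = -yaw
print("t",o["time_s"],"pos",o["tool_pos"].round(4),"q",o["qpos"].round(0),"down",M[:,0].round(4),"jaw yaw",jy.round(1),"w",round(o["grip_width"],4),"F",o["force"].round(1))
print("delta",d.round(4),"turn",t.round(1),"dist",np.linalg.norm(d).round(3))
E
python3 go.py 0.670 0.199 0.15 13.4
python3 - <<'E'
from h import *
z=np.load("top0.npz"); P=z["P"]
q=P[200:320,400:530].reshape(-1,3); q=q[(q[:,2]>.033)&(q[:,2]<.055)]
print(cv2.minAreaRect(q[:,:2].astype(np.float32)))
E
```

```text
t 0.5 pos [0.2762 0.5884 0.2415] q [-64.  18.  -4.  83.   1.  79.  -3.] down [ 0.  0. -1.] jaw yaw 64.9 w 0.0872 F [ 0.5 -0.  -0.2]
delta [ 0.0915 -0.522  -0.1852] turn 51.5 dist 0.561
((0.4651147127151489, -0.35643815994262695), (0.2423667460680008, 0.20045405626296997), 87.45188903808594)
```

>>> step_arm([
  [0, 0.03, -0.174, -0.062, 17],
  [0, 0.06, -0.348, -0.123, 34],
  [0, 0.0915, -0.522, -0.185, 51.5],
  [0, 0.0915, -0.522, -0.185, 51.5],
  [0, 0.0915, -0.522, -0.185, 51.5],
  [0, 0.0915, -0.522, -0.185, 51.5],
  [0, 0.0915, -0.522, -0.185, 51.5],
  [0, 0.0915, -0.522, -0.185, 51.5],
  [0, 0.0915, -0.522, -0.185, 51.5],
  [0, 0.0915, -0.522, -0.185, 51.5],
  [0, 0.0915, -0.522, -0.185, 51.5],
  [0, 0.0915, -0.522, -0.185, 51.5],
], newtons=40)

```text
time_s: 2.0
tool_pos: [0.6693, 0.2016, 0.1504]
tool_rot: [81.1, 89.9, 94.6]
force: [0.4, 0.3, 0.2]
grip_width: 0.0437
```

```bash
python3 go.py 0.670 0.199 0.026 13.4
python3 - <<'E'
from fit import *
m=camera_model("wrist"); p,d=read_camera("wrist"); P=cloud("wrist",d)
cv2.imwrite("pics/w1.png",p[...,::-1]); print(m)
for r in regions_of("wrist","snapped"):
    q=P[r["pixels"]&(d>0)]; print(r["p"],r["pixel"],len(q),np.median(q,0)); q=q[(q[:,2]>.012)&(q[:,2]<.03)]
    x,e=fit(q[::max(1,len(q)//1500),:2],"snapped"); print(x,np.degrees(x[2])%360,e,x[:2]-.0215*np.array([np.cos(x[2]),np.sin(x[2])]))
E
```

```text
t 2.0 pos [0.6693 0.2016 0.1504] q [-31.  28.  17.  82.  -8.  71.   0.] down [-1.0e-04  1.5e-03 -1.0e+00] jaw yaw 13.5 w 0.0437 F [0.4 0.3 0.2]
delta [ 1.244e-01 -2.900e-03  1.000e-04] turn 0.1 dist 0.124
{'fx': 383.64122416871555, 'fy': 383.64122416871555, 'cx': 316.5495557820128, 'cy': 240.66660462333837, 'xyz': array([0.65017123, 0.28061869, 0.2936775 ]), 'attitude': array([1.62869801e+02, 1.83312123e-02, 1.35142183e+01])}
0.93 [308.9, 219.1] 3405 [0.66384963 0.21294774 0.01896686]
[0.64830415 0.18470316 3.3857703 ] 193.9903483709523 1.387329934102404 [0.66916639 0.18990096]
```

View pics/w1.png

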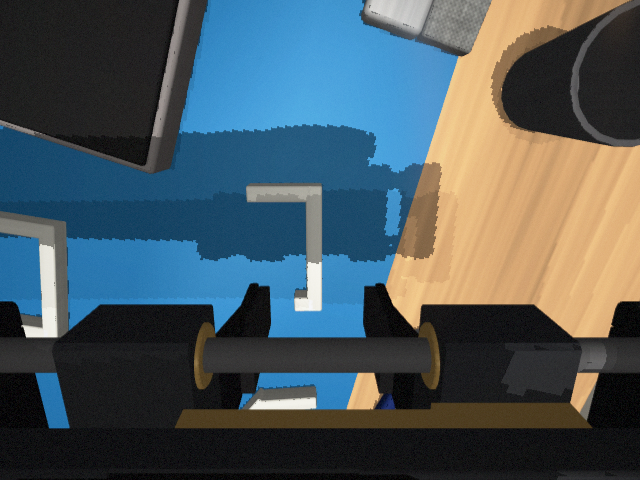

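>>> step_arm([
  [0, 0.05, -0.003, 0, 0],
  [0, 0.09, -0.003, 0, 0],
  [0, 0.124, -0.003, 0, 0],
  [0, 0.124, -0.003, 0, 0],
  [-1, 0.124, -0.003, 0, 0],
  [-1, 0.124, -0.003, 0, 0],
  [-1, 0.124, -0.003, 0, 0],
  [-1, 0.124, -0.003, 0, 0],
  [-1, 0.124, -0.003, 0, 0],
  [-1, 0.1, -0.003, 0, 0],
  [-1, 0.05, -0.003, 0, 0],
  [-1, 0, -0.003, 0, 0],
], newtons=40)

```text
time_s: 3.6
tool_pos: [0.6705, 0.196, 0.1506]
tool_rot: [-162.6, 89.9, -149.3]
force: [1.1, -0.2, -0.4]
grip_width: 0.0116
```

```bash
python3 go.py 0.66 -0.10 0.19 13.4; python3 go.py 0.455 -0.29 0.15 87
```

```text
t 3.6 pos [0.6705 0.196  0.1506] q [-31.  28.  17.  82.  -8.  71.   0.] down [-9.e-04 -6.e-04 -1.e+00] jaw yaw 13.4 w 0.0116 F [ 1.1 -0.2 -0.4]
delta [-0.0392 -0.2856 -0.0786] turn -0.0 dist 0.299
t 3.6 pos [0.6705 0.196  0.1506] q [-31.  28.  17.  82.  -8.  71.   0.] down [-9.e-04 -6.e-04 -1.e+00] jaw yaw 13.4 w 0.0116 F [ 1.1 -0.2 -0.4]
delta [ 0.0011 -0.4231 -0.3219] turn -73.6 dist 0.532
```

>>> step_arm([
  [-1, 0, -0.047, -0.036, -8.2],
  [-1, 0, -0.094, -0.072, -16.4],
  [-1, 0, -0.141, -0.107, -24.6],
  [-1, 0, -0.188, -0.143, -32.8],
  [-1, 0, -0.235, -0.179, -41],
  [-1, 0, -0.282, -0.215, -49],
  [-1, 0, -0.329, -0.25, -57],
  [-1, 0, -0.376, -0.286, -65.4],
  [-1, 0, -0.423, -0.322, -73.6],
  [-1, 0, -0.423, -0.322, -73.6],
  [-1, 0, -0.423, -0.322, -73.6],
  [-1, 0, -0.423, -0.322, -73.6],
])

```text
time_s: 5.1
tool_pos: [0.4561, -0.2881, 0.1498]
tool_rot: [0.6, 90.0, 87.7]
force: [0.8, 0.1, -1.3]
grip_width: 0.0116
```

```bash
python3 go.py 0.455 -0.29 0.032 87
```

```text
t 5.1 pos [ 0.4561 -0.2881  0.1498] q [  6.   9.  25. 106.  -4.  66. 120.] down [ 0.e+00  7.e-04 -1.e+00] jaw yaw 87.1 w 0.0116 F [ 0.8  0.1 -1.3]
delta [ 0.1178  0.001  -0.0021] turn 0.1 dist 0.118
```

>>> step_arm([
  [-1, 0.05, 0, 0, 0],
  [-1, 0.09, 0, -0.001, 0],
  [-1, 0.108, 0, -0.001, 0],
  [-1, 0.115, 0, -0.001, 0],
  [-1, 0.115, 0, -0.001, 0],
  [-0.3, 0.115, 0, -0.001, 0],
  [-0.3, 0.115, 0, -0.001, 0],
  [-0.3, 0.115, 0, -0.001, 0],
  [-0.3, 0.09, 0, -0.001, 0],
  [0, 0.05, 0, 0, 0],
  [0, 0, 0, 0, 0],
  [0, 0, 0, 0, 0],
])

```text
time_s: 6.6
tool_pos: [0.4579, -0.2914, 0.1547]
tool_rot: [-108.4, 89.5, -21.4]
force: [-0.4, -0.6, 0.1]
grip_width: 0.0428
```

```bash
python3 go.py 0.640 0.005 0.15 -24.7;python3 - <<'E'
from h import *
p,d=read_camera("top"); cv2.imwrite("pics/top1.png",cv2.resize(p[130:330,90:540,::-1],None,fx=1.7,fy=1.7))
E
```

```text
t 6.6 pos [ 0.4579 -0.2914  0.1547] q [  6.   9.  26. 106.  -4.  66. 120.] down [ 0.0084 -0.0033 -1.    ] jaw yaw 86.9 w 0.0428 F [-0.4 -0.6  0.1]
delta [ 0.0052 -0.166   0.3057] turn -68.4 dist 0.348
```

View pics/top1.png

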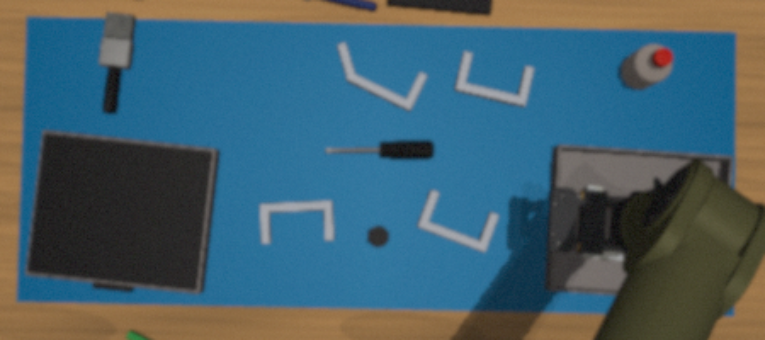

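>>> step_arm([
  [0, 0, -0.015, 0.028, 10],
  [0, 0, -0.03, 0.056, 20],
  [0, 0, -0.045, 0.084, 30],
  [0, 0, -0.06, 0.112, 40],
  [0, 0, -0.076, 0.14, 50],
  [0, 0, -0.092, 0.168, 60],
  [0, 0, -0.107, 0.196, 70],
  [0, 0, -0.122, 0.224, 80],
  [0, 0, -0.137, 0.252, 90],
  [0, 0, -0.152, 0.28, 100],
  [0, 0, -0.166, 0.306, 110],
  [0, 0, -0.166, 0.306, 111.6],
])

```text
time_s: 8.15
tool_pos: [0.6371, 0.0106, 0.1479]
tool_rot: [-168.3, 89.8, 167.2]
force: [-0.9, -0.6, 0.3]
grip_width: 0.0433
```

```bash
python3 - <<'E'
from fit import *
p,d=read_camera("wrist"); p,d=read_camera("wrist"); P=cloud("wrist",d)
for r in regions_of("wrist","bent"):
    q=P[r["pixels"]&(d>0)]; print(r["p"],r["pixel"],len(q),np.median(q,0)); q=q[(q[:,2]>.012)&(q[:,2]<.03)]
    if len(q)<200: continue
    x,e=fit(q[::max(1,len(q)//1500),:2],"bent"); print(x,np.degrees(x[2])%360,e,x[:2]-.0215*np.array([np.cos(x[2]),np.sin(x[2])]))
E
python3 go.py 0.641 0.005 0.026 -24.7
```

```text
0.62 [328.9, 218.0] 3693 [0.64673523 0.0151157  0.01930386]
[ 0.65588305 -0.00698888  5.77115845] 330.6630223708312 2.832917423080969 [0.63714036 0.00354494]
t 8.3 pos [0.6363 0.0057 0.149 ] q [-24.  21.  26.  93. -10.  69. -20.] down [-0.002  -0.0012 -1.    ] jaw yaw -24.6 w 0.0438 F [-0.2  0.7 -0.4]
delta [0.123  0.0015 0.0047] turn 0.1 dist 0.123
```

>>> step_arm([
  [0, 0.05, 0, 0.003, 0],
  [0, 0.09, 0, 0.003, 0],
  [0, 0.123, 0, 0.003, 0],
  [0, 0.123, 0, 0.003, 0],
  [-1, 0.123, 0, 0.003, 0],
  [-1, 0.123, 0, 0.003, 0],
  [-1, 0.123, 0, 0.003, 0],
  [-1, 0.123, 0, 0.003, 0],
  [-1, 0.123, 0, 0.003, 0],
  [-1, 0.1, 0, 0.003, 0],
  [-1, 0.05, 0, 0.003, 0],
  [-1, 0, 0, 0.003, 0],
], newtons=40)

```text
time_s: 9.8
tool_pos: [0.6394, 0.0059, 0.1507]
tool_rot: [-146.9, 89.9, -171.5]
force: [1.1, -0.7, -0.5]
grip_width: 0.0113
```

```bash
python3 go.py 0.465 -0.39 0.15 -93;  python3 go.py 0.465 -0.39 0.15 87
python3 - <<'E'
from fit import *
p,d=read_camera("top"); P=cloud("top",d)
q=P[215:305,415:520].reshape(-1,3); c=p[215:305,415:520].reshape(-1,3)
print(np.percentile(q[:,2],[5,50]))
q=q[(q[:,2]>.018)&(q[:,2]<.032)]; q=q[(abs(q[:,0]-.465)<.085)&(abs(q[:,1]+.357)<.105)]
print(len(q)); print(fit(q[:,:2],"snapped"))
cv2.imwrite("pics/top2.png",cv2.resize(p[130:330,90:540,::-1],None,fx=1.7,fy=1.7))
E
```

```text
t 9.8 pos [0.6394 0.0059 0.1507] q [-24.  22.  26.  92. -10.  69. -20.] down [-1.6e-03 -2.0e-04 -1.0e+00] jaw yaw -24.6 w 0.0113 F [ 1.1 -0.7 -0.5]
delta [ 0.001  -0.4325  0.0065] turn 68.4 dist 0.433
t 9.8 pos [0.6394 0.0059 0.1507] q [-24.  22.  26.  92. -10.  69. -20.] down [-1.6e-03 -2.0e-04 -1.0e+00] jaw yaw -24.6 w 0.0113 F [ 1.1 -0.7 -0.5]
delta [ 0.001  -0.4325  0.0065] turn 68.4 dist 0.433
[0.00360687 0.00943186]
352
(array([ 0.46432982, -0.31209324,  4.62687667]), np.float64(6.14228667492775))
```

View pics/top2.png

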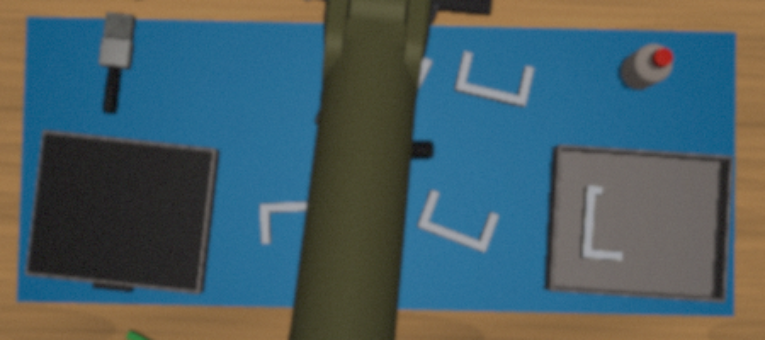

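>>> step_arm([
  [-1, 0, -0.044, -0.001, 7],
  [-1, 0, -0.088, -0.002, 14],
  [-1, 0, -0.132, -0.003, 21],
  [-1, 0, -0.176, -0.004, 28],
  [-1, 0, -0.22, -0.006, 35],
  [-1, 0, -0.264, -0.007, 42],
  [-1, 0, -0.308, -0.008, 49],
  [-1, 0, -0.352, -0.009, 56],
  [-1, 0, -0.396, -0.01, 63],
  [-1, 0, -0.441, -0.012, 68.4],
  [-1, 0, -0.441, -0.012, 68.4],
  [-1, 0, -0.441, -0.012, 68.4],
])

```text
time_s: 11.35
tool_pos: [0.4455, -0.3893, 0.1496]
tool_rot: [-173.1, 89.9, 93.9]
force: [0.4, -0.5, -1.5]
grip_width: 0.0115
```

```bash
python3 go.py 0.445 -0.39 0.034 -93
```

```text
t 11.35 pos [ 0.4455 -0.3893  0.1496] q [ -1.  19.  48. 100. -16.  68. -42.] down [-1.0e-04  1.1e-03 -1.0e+00] jaw yaw -93.0 w 0.0115 F [ 0.4 -0.5 -1.5]
delta [ 0.1156 -0.0004  0.0009] turn -0.0 dist 0.116
```

>>> step_arm([
  [-1, 0.05, 0, 0, 0],
  [-1, 0.09, 0, 0, 0],
  [-1, 0.108, 0, 0, 0],
  [-1, 0.115, 0, 0, 0],
  [-1, 0.115, 0, 0, 0],
  [-0.3, 0.115, 0, 0, 0],
  [-0.3, 0.115, 0, 0, 0],
  [-0.3, 0.115, 0, 0, 0],
  [-0.3, 0.09, 0, 0, 0],
  [0, 0.05, 0, 0, 0],
  [0, 0, 0, 0, 0],
  [0, -0.05, 0, 0, 0],
])

```text
time_s: 12.85
tool_pos: [0.445, -0.39, 0.2018]
tool_rot: [101.5, 90.0, 8.4]
force: [0.7, -0.0, -0.5]
grip_width: 0.043
```

```bash
python3 go.py 0.55 -0.1 0.25 -93
```

```text
t 12.85 pos [ 0.445  -0.39    0.2018] q [ -3.  17.  50.  96. -13.  73. -43.] down [ 4.e-04  1.e-04 -1.e+00] jaw yaw -93.1 w 0.043 F [ 0.7 -0.  -0.5]
delta [-0.0482  0.0894 -0.2952] turn -0.1 dist 0.312
```

>>> step_arm([
  [0, -0.05, 0.015, -0.05, 0],
  [0, -0.05, 0.03, -0.1, 0],
  [0, -0.05, 0.045, -0.15, 0],
  [0, -0.05, 0.06, -0.2, 0],
  [0, -0.05, 0.075, -0.25, 0],
  [0, -0.05, 0.09, -0.295, 0],
  [0, -0.05, 0.09, -0.295, 0],
  [0, -0.05, 0.09, -0.295, 0],
  [0, -0.05, 0.09, -0.295, 0],
])

```text
time_s: 13.98
tool_pos: [0.5502, -0.1022, 0.2503]
tool_rot: [49.8, 90.0, -43.4]
force: [-0.2, -0.7, 0.4]
grip_width: 0.043
```

Run:
```python
from fit import *
p,d=read_camera("top"); P=cloud("top",d)
cv2.imwrite("pics/top3.png",cv2.resize(p[130:330,90:540,::-1],None,fx=1.7,fy=1.7))
pi=p.astype(int); inn=(abs(P[...,0]-.465)<.09)&(abs(P[...,1]+.357)<.11)
m=inn&(P[...,2]>.017)&(P[...,2]<.045); n,l,s,c=cv2.connectedComponentsWithStats(m.astype(np.uint8))
for i in range(1,n):
    if s[i,4]<100: continue
    q=P[l==i]; print(c[i].round(),s[i,4],np.percentile(q[:,2],[10,50,90]).round(3),q[:,:2].min(0).round(3),q[:,:2].max(0).round(3))
    for k in ("snapped","bent"): print(k,fit(q[:,:2],k))
m=(pi.min(-1)>110)&(abs(P[...,2]-.02)<.02)&(P[...,0]>.35)&(P[...,0]<.75)&(abs(P[...,1])<.2)
n,l,s,c=cv2.connectedComponentsWithStats(m.astype(np.uint8))
for i in range(1,n):
    if s[i,4]>150: print(c[i].round(),s[i,4],fit(P[l==i][:,:2],"sound"))
```

```text
[482. 268.] 447 [0.02  0.025 0.028] [ 0.393 -0.433] [ 0.522 -0.379]
snapped (array([ 0.45223292, -0.41087966,  4.49052689]), np.float64(6.0710301427657445))
bent (array([ 0.44290512, -0.40908529,  4.65991449]), np.float64(1.7638341004917297))
[439. 263.] 358 [0.02  0.024 0.028] [ 0.414 -0.334] [ 0.515 -0.28 ]
snapped (array([ 0.464818  , -0.3105367 ,  4.65930141]), np.float64(1.7452129048891774))
bent (array([ 0.45632962, -0.30878161,  4.81672423]), np.float64(7.183699342817328))
[264. 256.] 425 (array([0.45692253, 0.11398364, 3.21570863]), np.float64(1.6642178893356316))
```

View pics/top3.png

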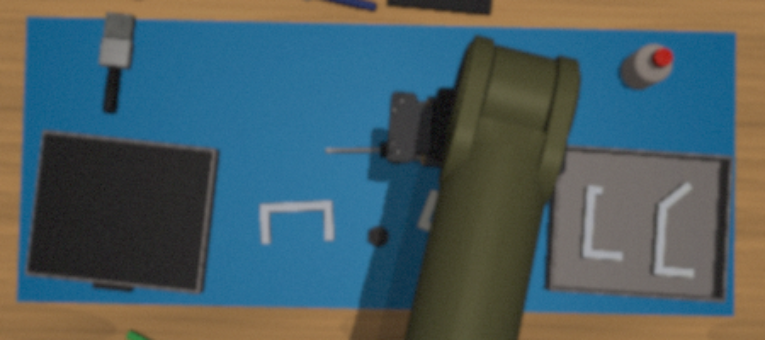

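Both faulty handles lie flat in the tray, and nothing visible has shifted. I'm handing in.

```bash
python3 -c "
from h import *
print(env.sign_off())"
```

```text
the job is handed in; nothing more can be done
None
```

The snapped and the bent handle are both in the grey scrap tray, and I handed the job in at about 14 s on the robot's clock. No verdict came back.

- **Faulty handles:** In the last top picture each one lies flat on the tray floor as a separate piece and matches its expected shape to about 1.8 mm. The snapped one is at about (0.465, -0.311) and the bent one at about (0.443, -0.409). Both are well inside the walls, with their tops at about 25 mm. The gripper was empty and clear at z = 0.25 m.
- **Sound handles:** One was measured again at the end and had not moved. The arm hid the other two in the last picture. They looked unmoved in the picture before it, and after that the arm passed them only at z of about 0.15 m or higher.
- **Bystanders:** Those I could see looked unmoved. The phone and cutters were mostly outside the last crops and the screwdriver's handle was partly hidden, so I didn't recheck those.
- **Disagreements:** The wrist camera put the bent handle at 331°, while the top camera said 335°. I used the top camera's value because its fit was better, and the grasp held. The two cameras differed by about 3–4 mm on the bar positions, which the jaw opening covered.

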